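# Click the control box cover shut

## Robot

A 6-joint arm with a two-finger parallel gripper is mounted at the origin on the work surface. World frame = base frame: x ahead of the robot, y to its left, z up, the work surface at z = 0. Lengths are in m, angles in rad, forces in N, time in s.
With the tool pointing down it reaches from about 0.3 to 0.825 m from the base axis. Payload 5.4 kg.
Tool frame: the origin (TCP) lies midway between the tips of the shut fingers; the grasp point (between the pads) lies bot.grasp_offset behind it (bot.grasp_offset is the distance from the TCP to the grasp point, in m); z points along the fingers, y is the direction in which the jaws open and shut (so a half turn about z gives the same grasp; the last joint's range is limited). The gripper opens to 92 mm and grips with 3 to 60 N. Pads are 20 mm wide; open, the fingers measure 128 mm over their backs; the gripper's body (75 mm by 189 mm) begins 69 mm behind the grasp point.
Start: joints at [0.96, 0.158, 1.597, -0, 1.386, -0.21], TCP at [0.224, 0.529, 0.215] pointing down, gripper open.
Joint ranges: [-2.91, 2.91], [-0.94, 2.29], [0.18, 2.7], [-1.29, 4.43], [0.17, 2.64], [-3, 3]. Speed limits (rad/s): [2.57, 2.57, 3.14, 3.14, 3.14, 3.14].

## Interface

Orientations are given as a rotation vector (axis times angle).
In Python, from rig import bot gives the robot as it stands.
- The arm moves only by the shell command python3 -m inch 'ROWS' [FORCE]. ROWS is JSON, a list that holds one entry, the list of rows, each a list of 5 numbers: the shift along the tool's x, y, z in cm, then the turn about the tool's z in degrees, then the closure in counts, from 0 (fully open) to 255 (shut). In form: [[[x, y, z, roll, grip], ...]]. A call has 1 to 8 rows; each row is the pose to reach, as a shift and turn from the pose commanded when the call began, along the tool's axes at that moment; what a row does not reach only later rows make up. A row lasts 1/12 s, in which the tool goes at most 41.7 mm and 7.16 degrees, less where a joint would pass 70% of its speed; a pose out of reach is approached as far as the arm can. A call with a gripper value outside its range is refused whole. The fingers move at their own pace and stop on an object; FORCE is the grip in N (left out, the last holds). Time passes only in rows, so rows that repeat a pose let the fingers close. It gives the time, the measured TCP pose, the force and the opening at its end, in the units of the state.
- bot.read_state(): the state, without advancing time (a new reading comes with each control period).
- bot.read_camera(name): name is "scene" or "top" or "wrist"; returns a dict with "pixels" (384x512x3 uint8, red, green, blue), "fx", "fy", "cx", "cy" (pixels), "dist_coeffs" ([k1, k2, p1, p2, k3] as OpenCV has them; the pictures are not rectified), "R" (3x3) and "t" (3): a world point X has camera coordinates R X + t; the wrist camera has in their place "hand_eye" (4x4, takes a point from camera to tool coordinates, whose origin is the TCP and whose axes are the flange's). Camera axes: x right, y down, z forward; pixel columns grow to the right and rows downward; lengths in m; the calibration is good to about 2 mm. A picture is of the moment at which its call begins: read the wrist's pose just before it. There is no depth.
- bot.finish_job(): hands the job in, once; it reports no verdict.
Trained networks look in a picture, given as the dict that the camera call returned (one of the last four; its "shot" number tells which), for a name from the list of things; names that differ only in an ending like _2 or _b are one class to them, and where a whole thing is asked for, a point or a joint stands for the part that bears it (a point fixed in the world has none). Each returns a list of dicts, best first, with "p" (0 to 1); they miss things now and then, are a little off and sometimes report something else, mostly with a low value. They report only what shows in the picture. A call takes as long as a camera call. They do not tell look-alikes from the thing itself.
- bot.boxes_of(name, picture): "box" ([left, top, right, bottom] in pixels, round what is visible of it).
The state is a dict: "clock": time; "qpos": joint angles; "dq": joint speeds; "joint_torque": joint torques, N m; "tcp_pos": TCP position; "orientation": TCP orientation; "force": force on the tool from outside, world axes, zero at the start; "ft_torque": the same for the moment, N m; "opening": finger opening in m.
Only numpy, scipy, OpenCV 4.12 (cv2) and the standard library are available. Lean on these libraries where they do the work, as an engineer would, in place of code of your own. Each camera call takes 0.05 s, during which the arm holds its last target. There are 200 camera calls.

## Task

The white cover of the 3D printer's control box is in place, but its snap rim is still sprung up. With your fingertips, press around the rim section by section until all six sections have clicked fully down. Only press: do not lift, tip or shove the box along the bench, and leave everything else, also the ring lying on the cover, where it is.

Things in the scene. Friction and masses are not known exactly. Their poses are not given: they have to be found in the camera images.
- box: Printer's control box, loose, about 1.3 kg: low black box 130 (x) by 180 (y) by 46 mm high with a white snap-fit cover: a recessed panel 50 mm above the table, ringed by a rim 24 mm wide in six sections. Origin: centre of the underside. Its x runs the short way (away from the robot at yaw 0; fan and sockets on the -x side), y the long way (left), z up.
- near_left_top (a point): Centre of the top face of the rim section along the long side at the box's -x, +y half; 24 mm (box x) by 88 mm (box y), centre at box x, y = -53, 45.5 mm; 10 mm thick. It stands 64 mm above the table when sprung up and 56 mm when clicked shut.
- near_left (a joint): Travel of that section, straight down, in m: 0 sprung up, 0.008 clicked shut (fully down on the box). It snaps over: pressing it takes about 6 N at first and less further down; past 0.004 it jumps shut by itself and stays, released before that it springs back up. Pressing a shut section does no harm.
- near_right_top (a point): Centre of the top face of the rim section along the long side at the box's -x, -y half; 24 mm (box x) by 88 mm (box y), centre at box x, y = -53, -45.5 mm; 10 mm thick. It stands 64 mm above the table when sprung up and 56 mm when clicked shut.
- near_right (a joint): Travel of that section, straight down, in m: 0 sprung up, 0.008 clicked shut (fully down on the box). It snaps over: pressing it takes about 6 N at first and less further down; past 0.004 it jumps shut by itself and stays, released before that it springs back up. Pressing a shut section does no harm.
- far_left_top (a point): Centre of the top face of the rim section along the long side at the box's +x, +y half; 24 mm (box x) by 88 mm (box y), centre at box x, y = 53, 45.5 mm; 10 mm thick. It stands 64 mm above the table when sprung up and 56 mm when clicked shut.
- far_left (a joint): Travel of that section, straight down, in m: 0 sprung up, 0.008 clicked shut (fully down on the box). It snaps over: pressing it takes about 6 N at first and less further down; past 0.004 it jumps shut by itself and stays, released before that it springs back up. Pressing a shut section does no harm.
- far_right_top (a point): Centre of the top face of the rim section along the long side at the box's +x, -y half; 24 mm (box x) by 88 mm (box y), centre at box x, y = 53, -45.5 mm; 10 mm thick. It stands 64 mm above the table when sprung up and 56 mm when clicked shut.
- far_right (a joint): Travel of that section, straight down, in m: 0 sprung up, 0.008 clicked shut (fully down on the box). It snaps over: pressing it takes about 6 N at first and less further down; past 0.004 it jumps shut by itself and stays, released before that it springs back up. Pressing a shut section does no harm.
- end_left_top (a point): Centre of the top face of the rim section across the +y end of the box; 79 mm (box x) by 24 mm (box y), centre at box x, y = 0, 78 mm; 10 mm thick. It stands 64 mm above the table when sprung up and 56 mm when clicked shut.
- end_left (a joint): Travel of that section, straight down, in m: 0 sprung up, 0.008 clicked shut (fully down on the box). It snaps over: pressing it takes about 6 N at first and less further down; past 0.004 it jumps shut by itself and stays, released before that it springs back up. Pressing a shut section does no harm.
- end_right_top (a point): Centre of the top face of the rim section across the -y end of the box; 79 mm (box x) by 24 mm (box y), centre at box x, y = 0, -78 mm; 10 mm thick. It stands 64 mm above the table when sprung up and 56 mm when clicked shut.
- end_right (a joint): Travel of that section, straight down, in m: 0 sprung up, 0.008 clicked shut (fully down on the box). It snaps over: pressing it takes about 6 N at first and less further down; past 0.004 it jumps shut by itself and stays, released before that it springs back up. Pressing a shut section does no harm.
- ring: Bystander: flat white printed ring lying loose on the recessed middle of the cover, 52 mm outside, 36 mm hole, 10 mm high.
- spool: Bystander: full filament spool lying flat, 196 mm across, 64 mm high, to the left.
- glue: Bystander: small white glue bottle with a black cap standing upright near the left end of the box, 30 mm across, 75 mm high.
- jar: Bystander: small clear jar with a grey cap standing near the right end of the box, 52 mm across, 60 mm high.
- scraper: Bystander: spatula-like scraper lying flat to the right.
- driver: Bystander: screwdriver lying flat beyond the left of the box.
- caliper: Bystander: steel and black sliding caliper lying flat to the right, 170 mm long, 12 mm high.
There are look-alikes about, which are no part of the job. Leave any brown or yellow look-alike of the box alone.

How it is judged:
By the outcome, as a careful person would: the job done as asked, in the order asked, and still so for the second after the job is handed in, with the robot touching nothing.
It also fails if it takes over 51 s, if anything falls off the work surface, if the arm or the gripper's body presses on something with over 40 N, if the wrist force passes 120 N, or if a joint passes its speed limit or range.

## Working session

There is one attempt and no reset: what is moved stays moved. The work goes in short steps, Python scripts to look and compute and a shell command to move; the robot and the scene stay as the last step left them, time stands still between calls to the robot, and variables do not carry over. Pictures are saved under pics/ and viewed, on a budget of 10 in all, crops included, one or two more only if the job needs it, and the job is handed in when it is done.

```bash
mkdir -p pics; ls; python3 - <<'E'
from rig import bot
import cv2,numpy as np
s=bot.read_state();print(s['clock'],s['tcp_pos'],s['orientation'],s['force'],bot.grasp_offset)
for n in['scene','top']:
    p=bot.read_camera(n);cv2.imwrite(f'pics/{n}0.png',cv2.resize(p['pixels'][:,:,::-1],(800,600)))
    print(n,p['fx'],p['fy'],p['cx'],p['cy'],p['dist_coeffs'],np.array(p['R']).tolist(),list(p['t']))
    for k in['box','ring','near_left_top','end_left_top','glue','jar']:
        print(k,[(np.round(d['box']).tolist(),round(d['p'],2)) for d in bot.boxes_of(k,p)])
E
```

```text
pics
0.0 [0.22398543 0.52892448 0.2136279 ] [-6.25163096e-01 -3.07799886e+00  2.65594235e-03] [ 0.0987487  -0.20174003 -0.02405924] 0.0187
scene 376.03539417967806 376.03539417967806 254.83104278057303 186.88512749151192 [0.000189 0.       0.       0.       0.      ] [[0.882628427907609, 0.4700034223672463, -0.007990069612870281], [0.38371013771799073, -0.7301871679579685, -0.5653257733041739], [-0.2715392945077806, 0.49590672783558565, -0.8248290300575141]] [np.float64(-0.44448107951812893), np.float64(-0.1382619087980442), np.float64(1.2247538690069457)]
box [([222.0, 175.0, 288.0, 254.0], 0.93), ([199.0, 113.0, 240.0, 173.0], 0.64), ([300.0, 132.0, 372.0, 198.0], 0.58), ([270.0, 186.0, 287.0, 215.0], 0.57), ([268.0, 67.0, 326.0, 117.0], 0.18)]
ring [([248.0, 201.0, 268.0, 216.0], 0.7)]
near_left_top [([198.0, 110.0, 213.0, 136.0], 0.71), ([276.0, 166.0, 288.0, 187.0], 0.69), ([320.0, 133.0, 344.0, 151.0], 0.67), ([234.0, 177.0, 253.0, 205.0], 0.49)]
end_left_top [([252.0, 179.0, 277.0, 191.0], 0.69), ([209.0, 116.0, 237.0, 119.0], 0.59), ([336.0, 132.0, 364.0, 154.0], 0.45)]
glue 
[... 517 characters left out ...]
92028063), np.float64(1.0474669687989016)]
box [([187.0, 219.0, 257.0, 286.0], 0.95), ([162.0, 112.0, 228.0, 164.0], 0.84), ([245.0, 151.0, 314.0, 204.0], 0.58)]
ring [([314.0, 155.0, 330.0, 172.0], 0.46)]
near_left_top [([201.0, 265.0, 230.0, 285.0], 0.78), ([160.0, 142.0, 190.0, 152.0], 0.62), ([271.0, 169.0, 286.0, 184.0], 0.54), ([254.0, 189.0, 282.0, 200.0], 0.53), ([283.0, 185.0, 316.0, 196.0], 0.34)]
end_left_top [([250.0, 172.0, 264.0, 194.0], 0.8), ([163.0, 116.0, 175.0, 143.0], 0.53), ([190.0, 253.0, 205.0, 274.0], 0.46), ([246.0, 150.0, 310.0, 204.0], 0.19)]
glue [([229.0, 172.0, 239.0, 181.0], 0.51)]
jar [([313.0, 153.0, 329.0, 173.0], 0.54), ([284.0, 184.0, 316.0, 194.0], 0.45)]
```

View pics/top0.png

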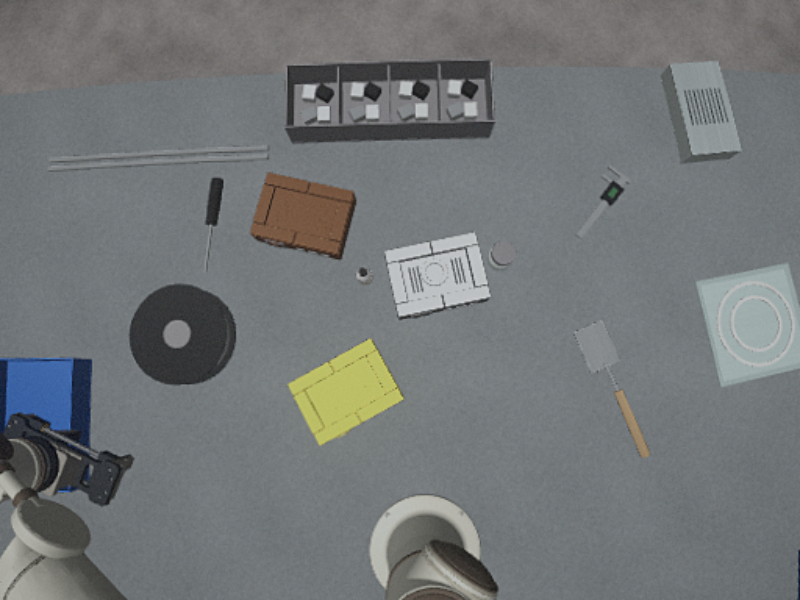

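View pics/scene0.png

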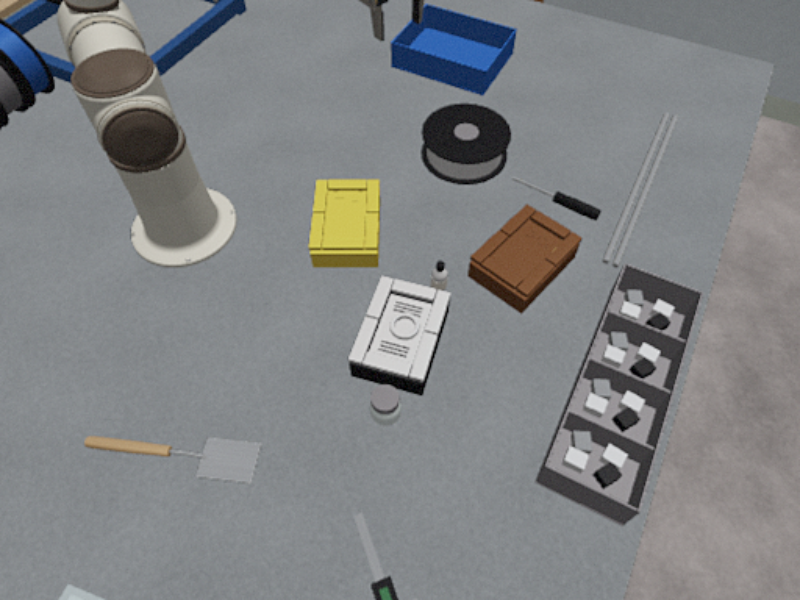

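```bash
cat > h.py <<'E'
from rig import bot
import cv2,numpy as np
from scipy.spatial.transform import Rotation as Ro
def plane(p,uv,z):
    K=np.array([[p['fx'],0,p['cx']],[0,p['fy'],p['cy']],[0,0,1]]);R=np.array(p['R']);t=np.array(p['t'])
    n=cv2.undistortPoints(np.float32(uv).reshape(-1,1,2),K,np.array(p['dist_coeffs']))[:,0]
    d=np.c_[n,np.ones(len(n))]@R; c=-R.T@t
    return (c+d*((z-c[2])/d[:,2])[:,None])
def tool(target):
    s=bot.read_state();R=Ro.from_rotvec(s['orientation'])
    return R.inv().apply(np.array(target)-s['tcp_pos'])*100
E
python3 - <<'E'
from h import *
for n,c,r in[('top',(280,176),(235,140,330,215)),('scene',(257,210),(210,165,300,260))]:
    p=bot.read_camera(n);im=p['pixels']
    x0,y0,x1,y1=r
    if n=='top':cv2.imwrite('pics/crop.png',cv2.resize(im[y0:y1,x0:x1,::-1],None,fx=7,fy=7,interpolation=cv2.INTER_CUBIC))
    m=(im.min(2)>165).astype(np.uint8);m=cv2.morphologyEx(m,cv2.MORPH_CLOSE,np.ones((3,3)))
    k,l,st,ce=cv2.connectedComponentsWithStats(m)
    L=max(set(l[c[1]-15:c[1]+15,c[0]-15:c[0]+15].ravel())-{0},key=lambda i:st[i][4]);print(n,st[L])
    ys,xs=np.nonzero(l==L)
    h=cv2.convexHull(np.c_[xs,ys].astype(np.float32))[:,0]
    w=plane(p,h,.064)[:,:2]*1000
    print(cv2.minAreaRect(w.astype(np.float32)))
s=bot.read_state();print(Ro.from_rotvec(s['orientation']).as_matrix().round(3).tolist())
E
```

```text
top [ 246  149   68   53 2534]
((528.9205322265625, -34.26953887939453), (128.56297302246094, 178.4053955078125), 10.78588581085205)
scene [ 223  176   65   67 2708]
((528.0526733398438, -36.740020751953125), (129.73480224609375, 180.26715087890625), 10.673368453979492)
[[-0.921, 0.39, -0.0], [0.39, 0.921, -0.0], [0.0, -0.0, -1.0]]
```

View pics/crop.png

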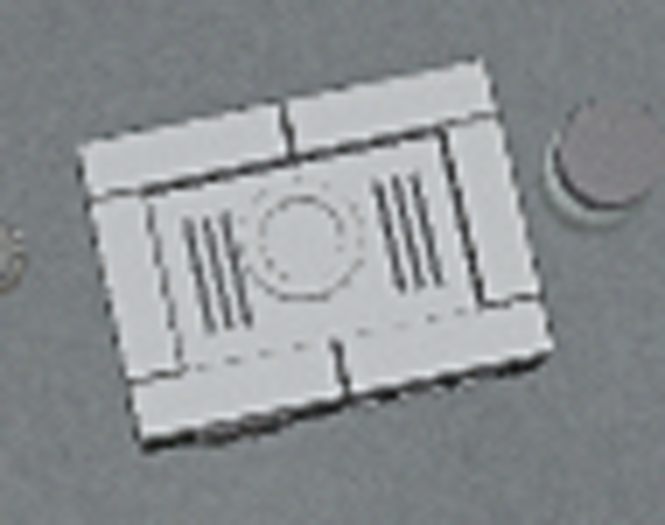

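White box at top-view (280,176) px fits: white, ring on it. The brown one at (194,138) and yellow one at (221,250) are look-alikes. Both cameras agree: centre (528.5, -35.5) mm, yaw 10.7°.

```bash
python3 -m inch '[[[-3.1,-2.5,0,-6,255],[-6.2,-5,0,-12,255],[-9.3,-7.5,0,-18,255],[-12.4,-10,0,-24,255],[-15.5,-12.5,0,-30,255],[-18.6,-15,0,-33.6,255],[-21.7,-17.5,0,-33.6,255],[-24.8,-20,0,-33.6,255]]]' 20
cat >> h.py <<'E'
C=np.array([.5285,-.0355]);Y=np.radians(10.7)
def W(bx,by,z):
    c,s=np.cos(Y),np.sin(Y);return [C[0]+(c*bx-s*by)/1e3,C[1]+(s*bx+c*by)/1e3,z]
def show():
    s=bot.read_state();R=Ro.from_rotvec(s['orientation']).as_matrix()
    print(s['clock'],np.round(s['tcp_pos'],4),'yaw err',np.degrees(np.arctan2(R[1,1],R[0,1]))-90-np.degrees(Y),np.round(s['force'],1),s['opening'])
E
python3 -c "
from h import *
show();print(tool(W(-53,45.5,.12)))"
```

```text
clock: 1.47
tcp_pos: [0.3752, 0.2468, 0.2149]
orientation: [-0.292, 3.127, 0.0]
force: [0.8, 1.2, -0.7]
opening: 0.0406
1.4667 [0.3752 0.2468 0.2149] yaw err -0.03752310589949204 [ 0.8  1.2 -0.7] 0.040555046012879944
[ -4.5261788  -26.03166937   9.49135519]
```

```bash
python3 -m inch '[[[-0.6,-3.7,0,0,255],[-1.2,-7.4,1,0,255],[-1.9,-11.1,2.5,0,255],[-2.6,-14.8,4,0,255],[-3.2,-18.5,5.5,0,255],[-3.9,-22.2,7,0,255],[-4.5,-26,9,0,255],[-4.5,-26,9.5,0,255]]]'
python3 - <<'E'
from h import *
show();print(tool(W(-53,45.5,.07)))
s=bot.read_state();p=bot.read_camera('wrist')
R=Ro.from_rotvec(s['orientation']).as_matrix();T=np.eye(4);T[:3,:3]=R;T[:3,3]=s['tcp_pos']
E=np.linalg.inv(T@np.array(p['hand_eye']));im=p['pixels'].copy()
K=np.array([[p['fx'],0,p['cx']],[0,p['fy'],p['cy']],[0,0,1]])
for bx,by in[(-65,90),(-65,-90),(65,90),(65,-90),(-41,0),(41,0),(-53,45.5),(53,45.5),(-53,-45.5),(53,-45.5),(0,78),(0,-78)]:
    X=np.array(W(bx,by,.064));
    if (E[:3,:3]@X+E[:3,3])[2]<.02: continue
    u=cv2.projectPoints(X[None],cv2.Rodrigues(E[:3,:3])[0],E[:3,3],K,np.array(p['dist_coeffs']))[0].ravel()
    if abs(u).max()<2000: cv2.circle(im,(int(u[0]),int(u[1])),4,(255,0,0),-1)
cv2.imwrite('pics/w1.png',im[:,:,::-1])
E
```

```text
clock: 2.13
tcp_pos: [0.4674, -0.0036, 0.1177]
orientation: [0.283, -3.127, 0.002]
force: [0.4, 0.7, -0.4]
opening: 0.0006
2.1333 [ 0.4674 -0.0036  0.1177] yaw err -0.3638922022706872 [ 0.4  0.7 -0.4] 0.0005589671933137112
[-0.12284229  0.29091986  4.76744676]
```

View pics/w1.png

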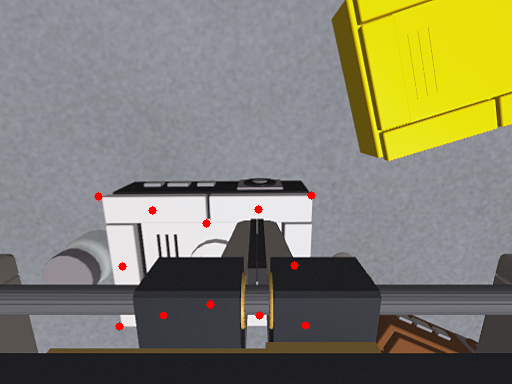

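The wrist view shows the white box below; the projected near corners (98,196) and (311,195) match its real ones at (104,196) and (312,195) to 2–3 mm. The fingertips are over near_left at (258,225). Pressing now.

```bash
python3 -m inch '[[[0,0,2.5,0,255],[0,0,4.5,0,255],[0,0,5.2,0,255],[0,0,5.2,0,255],[0,0,5.5,0,255],[0,0,5.7,0,255],[0,0,5.9,0,255],[0,0,6.1,0,255]]]'
python3 -c "
from h import *
show();print(tool(W(-53,45.5,.056)))"
```

```text
clock: 2.85
tcp_pos: [0.4679, 0.0014, 0.0596]
orientation: [-0.291, 3.126, -0.001]
force: [1.0, 0.0, -0.2]
opening: 0.0008
2.85 [0.4679 0.0014 0.0596] yaw err -0.048514549382257854 [ 1.   0.  -0.2] 0.0008412227886826951
[ 0.02772592 -0.19721822  0.36305024]
```

```bash
python3 -m inch '[[[0,0,0.2,0,255],[0,0,0.3,0,255],[0,0,0.4,0,255],[0,0,0.5,0,255],[0,0,0.5,0,255]]]'
python3 -c "
from h import *
show()"
```

```text
clock: 3.27
tcp_pos: [0.4674, 0.0012, 0.0561]
orientation: [0.292, -3.128, 0.0]
force: [-9.2, 1.9, 22.5]
opening: 0.0005
3.2667 [0.4674 0.0012 0.0561] yaw err -0.044181256303911454 [-9.2  1.9 22.5] 0.0005377809662973177
```

near_left bottomed at 56 mm with 22 N, so it is shut. Next is near_right.

```bash
python3 -m inch '[[[0,0,-1.5,0,255],[0,0,-2.5,0,255],[0,-3,-2.5,0,255],[0,-6.1,-2.5,0,255],[0,-9.1,-2.5,0,255],[0,-9.1,-2.5,0,255],[0,-9.1,-1.6,0,255],[0,-9.1,-1.3,0,255]]]'
python3 -m inch '[[[0,0,0.3,0,255],[0,0,0.5,0,255],[0,0,0.7,0,255],[0,0,0.9,0,255],[0,0,1.05,0,255],[0,0,1.05,0,255]]]'
python3 -c "
from h import *
show();print(tool(W(-53,-45.5,.056)))"
```

```text
clock: 3.93
tcp_pos: [0.4828, -0.0875, 0.0653]
orientation: [0.29, -3.127, -0.002]
force: [0.6, 0.5, -0.9]
opening: 0.0004
clock: 4.43
tcp_pos: [0.4837, -0.0876, 0.0564]
orientation: [0.292, -3.128, -0.001]
force: [0.1, 1.1, 3.4]
opening: 0.0002
4.4333 [ 0.4837 -0.0876  0.0564] yaw err -0.04140790729580246 [0.1 1.1 3.4] 0.0002392618644458736
[-0.06689354 -0.25705448  0.03568712]
```

```bash
python3 -m inch '[[[0,0,-1.5,0,255],[0,0,-2.5,0,255],[-2.7,-1.5,-2.5,0,255],[-5.4,-3.1,-2.5,0,255],[-5.4,-3.1,-2.5,0,255],[-5.4,-3.1,-2.5,0,255],[-5.4,-3.1,-1.6,0,255],[-5.4,-3.1,-1.3,0,255]]]'
python3 -m inch '[[[0,0,0.3,0,255],[0,0,0.5,0,255],[0,0,0.7,0,255],[0,0,0.9,0,255],[0,0,1.1,0,255],[0,0,1.3,0,255],[0,0,1.3,0,255]]]'
python3 -c "
from h import *
show();print(tool(W(0,-74,.056)))"
```

```text
clock: 5.1
tcp_pos: [0.5411, -0.1079, 0.0678]
orientation: [0.291, -3.126, -0.002]
force: [-0.0, 1.1, -0.3]
opening: 0.0003
clock: 5.68
tcp_pos: [0.5428, -0.1088, 0.0564]
orientation: [-0.291, 3.128, -0.0]
force: [-1.0, 0.6, 2.0]
opening: 0.0001
5.6833 [ 0.5428 -0.1088  0.0564] yaw err -0.06496686437237642 [-1.   0.6  2. ] 7.869903770969978e-05
[0.03991675 0.06704561 0.03866523]
```

```bash
python3 -m inch '[[[0,0,-1.5,0,255],[0,0,-2.5,0,255],[-2.7,1.5,-2.5,0,255],[-5.3,2.9,-2.5,0,255],[-5.3,2.9,-2.5,0,255],[-5.3,2.9,-2.5,0,255],[-5.3,2.9,-1.6,0,255],[-5.3,2.9,-1.3,0,255]]]'
python3 -m inch '[[[0,0,0.3,0,255],[0,0,0.5,0,255],[0,0,0.7,0,255],[0,0,0.9,0,255],[0,0,1.1,0,255],[0,0,1.3,0,255],[0,0,1.3,0,255]]]'
python3 -c "
from h import *
show();print(tool(W(53,-45.5,.056)))"
```

```text
clock: 6.35
tcp_pos: [0.5879, -0.0707, 0.0677]
orientation: [0.29, -3.126, -0.001]
force: [-0.8, 0.2, -0.4]
opening: 0.0007
clock: 6.93
tcp_pos: [0.5895, -0.0705, 0.0564]
orientation: [-0.291, 3.127, -0.0]
force: [-2.3, 0.1, 3.8]
opening: 0.0007
6.9333 [ 0.5895 -0.0705  0.0564] yaw err -0.06593277616599025 [-2.3  0.1  3.8] 0.0007394993187251886
[0.04644303 0.0211955  0.03832958]
```

Far_left: dy +9.1.

```bash
python3 -m inch '[[[0,0,-1.5,0,255],[0,0,-2.5,0,255],[0,3,-2.5,0,255],[0,6.1,-2.5,0,255],[0,9.1,-2.5,0,255],[0,9.1,-2.5,0,255],[0,9.1,-1.6,0,255],[0,9.1,-1.3,0,255]]]'
python3 -m inch '[[[0,0,0.3,0,255],[0,0,0.5,0,255],[0,0,0.7,0,255],[0,0,0.9,0,255],[0,0,1.1,0,255],[0,0,1.3,0,255],[0,0,1.3,0,255]]]'
python3 -c "
from h import *
show();print(tool(W(53,45.5,.056)), tool(W(0,74,.056)))"
```

```text
clock: 7.6
tcp_pos: [0.5724, 0.0187, 0.0682]
orientation: [0.292, -3.128, 0.001]
force: [-0.2, -0.6, -0.1]
opening: 0.0002
clock: 8.18
tcp_pos: [0.5727, 0.0188, 0.0564]
orientation: [-0.291, 3.128, -0.0]
force: [-0.3, -1.4, 3.1]
opening: 0.0003
8.1833 [0.5727 0.0188 0.0564] yaw err -0.07498659786386597 [-0.3 -1.4  3.1] 0.00026291176473901485
[0.05360983 0.03744722 0.03617649] [5.35733435 2.88050818 0.03292656]
```

```bash
python3 -m inch '[[[0,0,-1.5,0,255],[0,0,-2.5,0,255],[2.7,1.5,-2.5,0,255],[5.3,2.8,-2.5,0,255],[5.3,2.8,-2.5,0,255],[5.3,2.8,-2.5,0,255],[5.3,2.8,-1.6,0,255],[5.3,2.8,-1.3,0,255]]]'
python3 -m inch '[[[0,0,0.3,0,255],[0,0,0.5,0,255],[0,0,0.7,0,255],[0,0,0.9,0,255],[0,0,1.1,0,255],[0,0,1.3,0,255],[0,0,1.3,0,255]]]'
python3 -c "
from h import *
show();print(tool(W(0,74,.056)))"
```

```text
clock: 8.85
tcp_pos: [0.5162, 0.0364, 0.0687]
orientation: [-0.291, 3.127, -0.001]
force: [-0.5, 0.7, 0.2]
opening: 0.0003
clock: 9.43
tcp_pos: [0.5153, 0.0368, 0.0563]
orientation: [0.291, -3.128, -0.0]
force: [-1.2, 0.1, 3.5]
opening: 0.001
9.4333 [0.5153 0.0368 0.0563] yaw err -0.060184308012093624 [-1.2  0.1  3.5] 0.0010146712346253374
[0.04416533 0.04932318 0.03326885]
```

```bash
python3 -m inch '[[[0,0,-2,0,255],[0,0,-5,0,255],[0,0,-9,0,255],[0,0,-13,0,255],[2,0,-16,0,255],[5,0,-18,0,255],[8,0,-18,0,255],[11,0,-18,0,255]]]'
python3 -m inch '[[[2,2,0,0,255],[4,4,0,0,255],[4,7,0,0,255],[4,10,0,0,255],[4,13,0,0,255],[4,16,0,0,255],[4,16,0,0,255],[4,16,0,0,255]]]'
python3 - <<'E'
from h import *
show()
o=[]
for n,c,r in[('top',(280,176),(220,140,335,215)),('scene',(257,210),(205,155,305,260))]:
    p=bot.read_camera(n);im=p['pixels'];x0,y0,x1,y1=r
    o.append(cv2.resize(im[y0:y1,x0:x1,::-1],(400,int(400*(y1-y0)/(x1-x0))),interpolation=cv2.INTER_CUBIC))
    m=(im.min(2)>165).astype(np.uint8);m=cv2.morphologyEx(m,cv2.MORPH_CLOSE,np.ones((3,3)))
    k,l,st,ce=cv2.connectedComponentsWithStats(m)
    L=max(set(l[c[1]-15:c[1]+15,c[0]-15:c[0]+15].ravel())-{0},key=lambda i:st[i][4])
    ys,xs=np.nonzero(l==L);h=cv2.convexHull(np.c_[xs,ys].astype(np.float32))[:,0]
    for z in(.056,.064):print(n,z,cv2.minAreaRect((plane(p,h,z)[:,:2]*1000).astype(np.float32)))
H=max(a.shape[0] for a in o)
cv2.imwrite('pics/end.png',np.hstack([cv2.copyMakeBorder(a,0,H-a.shape[0],0,0,0) for a in o]))
E
```

```text
clock: 10.1
tcp_pos: [0.4069, 0.0163, 0.2375]
orientation: [-0.292, 3.125, -0.002]
force: [-0.3, -0.5, 0.1]
opening: 0.0002
clock: 10.77
tcp_pos: [0.3377, 0.1672, 0.2359]
orientation: [0.297, -3.127, 0.0]
force: [-0.6, -0.2, 0.1]
opening: 0.0002
10.7667 [0.3377 0.1672 0.2359] yaw err 0.14924581889349398 [-0.6 -0.2  0.1] 0.00020181163953240493
top 0.056 ((529.0440673828125, -33.957313537597656), (128.83192443847656, 178.98995971679688), 10.824758529663086)
top 0.064 ((527.5947875976562, -33.494606018066406), (127.85038757324219, 177.6262969970703), 10.824760437011719)
scene 0.056 ((528.2305908203125, -36.527381896972656), (128.991455078125, 180.77586364746094), 10.882129669189453)
scene 0.064 ((530.5200805664062, -40.771629333496094), (127.8086929321289, 179.11830139160156), 10.882125854492188)
```

View pics/end.png

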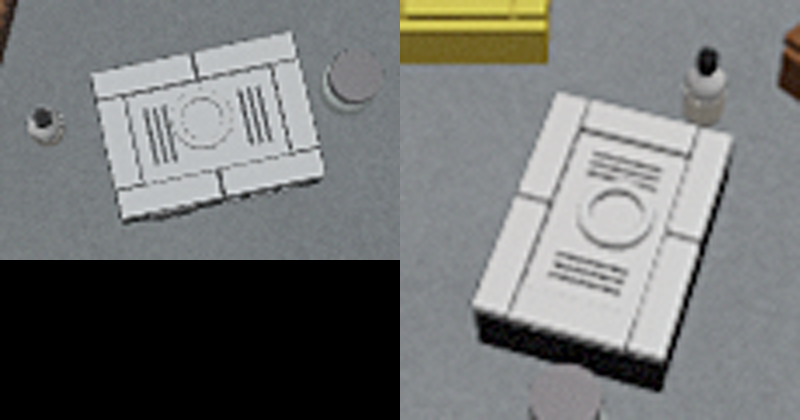

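The end picture shows the rim flush all round. The ring is still centred on the panel, at about (203,117) in the top crop, and the glue and jar are in place. The box pose taken at 56 mm height matches the start to within 1 mm and 0.2°.

```bash
python3 -c "
from rig import bot
print(bot.finish_job())"
```

```text
the job is handed in; nothing more can be done
None
```

All six rim sections of the white box are pressed down, and the job was handed in at about 11 s of the 51 s allowed. I pressed them one at a time with shut fingertips: near_left, near_right, end_right, far_right, far_left, end_left.

- **Sections shut:** at every section the fingertips stopped at about 56 mm, the shut height. Contact there was 2–4 N, except on near_left, where I pressed further than needed and reached about 22 N, with 9 N sideways. I had no direct reading of the section joints, so "shut" rests on this height and the pictures.
- **Box not moved:** the box pose from the top and scene cameras agrees with the start to within about 1 mm and 0.2° when taken at the shut height.
- **Bystanders:** in the last picture the ring is still centred on the cover, and the glue and jar are in place. That picture showed only the area around the box. I did not recheck the spool, scraper, driver or caliper; the arm did not go down near them.
- **Disagreement:** the two cameras put the box centre about 2.5 mm apart in y, which is about the calibration error. I used the average.

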